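# Start the wing nut on the clamp stud

### The arm

A 6-joint arm with a two-finger parallel gripper is mounted at the origin on the work surface. World frame = base frame: x ahead of the robot, y to its left, z up, the work surface at z = 0. Lengths are in m, angles in rad, forces in N, time in s.
With the tool pointing down it reaches from about 0.3 to 0.775 m from the base axis. Payload 14.6 kg.
Tool frame: the origin (TCP) lies at the very end of the fingers, on their centre line; the grasp point (between the pads) lies 19 mm behind it; z points along the fingers, y is the line along which they close (so a half turn about z gives the same grasp; the last joint's range is limited). The gripper opens to 94 mm and grips with 3 to 60 N. Pads are 16 mm wide; open, the fingers measure 119 mm over their backs; the gripper's body (75 mm by 177 mm) begins 78 mm behind the grasp point.
Start: joints at [1.162, 0.3, 1.521, -0, 1.321, -0.067], TCP at [0.184, 0.518, 0.205] pointing down, gripper open.
Joint ranges: [-3.03, 3.03], [-0.79, 2.21], [0.23, 2.52], [-1.04, 4.18], [0, 3.07], [-2.55, 2.55]. Speed limits (rad/s): [2.22, 2.22, 2.57, 3.14, 3.14, 3.14].

### API

Orientations are given as [roll, pitch, yaw] about the fixed x, y, z axes, in that order (R = Rz(yaw) Ry(pitch) Rx(roll)).
In Python, from station import ctrl gives the robot as it stands.
- The arm moves only by the tool move_arm, never from a script. Its argument "increments" is a list of rows, each a list of 7 numbers: the opening, from 0 (shut) to 1 (fully open), then the shift along the tool's x, y, z in units of 50 mm (1.0 is 50 mm), then the turn, a rotation vector about the tool's x, y, z in rad. In form: [[claw, tx, ty, tz, rx, ry, rz], ...]. A call has 1 to 20 rows; each row shifts and turns the commanded pose from where the row before left it, along the tool's axes as they then stand; what a row does not reach is not made up. A row lasts 1/10 s, in which the tool goes at most 50 mm and 8.59 degrees, less where a joint would pass 70% of its speed; a pose out of reach is approached as far as the arm can. A call is refused whole if a number of a shift passes 1 or a number of a turn 0.15, either way. A call with a gripper value outside its range is refused whole. The fingers move at their own pace and stop on an object; "force" is the grip in N (left out, the last holds). Time passes only in rows, so rows that do not move let the fingers close. It gives the time, the measured TCP pose, the force, the opening and the grip force at its end, in the units of the state.
- ctrl.get_obs(): the state, without advancing time (a new reading comes with each control period).
- ctrl.camera(name): name is "scene" or "top" or "wrist"; returns a dict with "color" (480x640x3 uint8, blue, green, red), "K" (3x3 intrinsics, pixels), "distortion" ([k1, k2, p1, p2, k3] as OpenCV has them; the pictures are not rectified), "pose" (4x4, takes a point from camera to world coordinates); the wrist camera has in their place "tool_from_camera" (4x4, takes a point from camera to tool coordinates, whose origin is the TCP and whose axes are the flange's). Camera axes: x right, y down, z forward; pixel columns grow to the right and rows downward; lengths in m; the calibration is good to about 2 mm. A picture is of the moment at which its call begins: read the wrist's pose just before it. There is no depth.
- ctrl.hand_in(): hands the job in; it is judged then, once.
Trained networks look in a picture, given as the dict that the camera call returned (one of the last four; its "shot" number tells which), for a name from the list of things; names that differ only in an ending like _2 or _b are one class to them, and where a whole thing is asked for, a point or a joint stands for the part that bears it (a point fixed in the world has none). Each returns a list of dicts, best first, with "conf" (0 to 1); they miss things now and then, are a little off and sometimes report something else, mostly with a low value. They report only what shows in the picture. A call takes as long as a camera call. They do not tell look-alikes from the thing itself.
- ctrl.cut_out(name, picture): "mask" (480x640 bool, what is visible of it) and "centre" ([row, column] in pixels, amid what is visible of it).
The state is a dict: "time_s": time; "qpos": joint angles; "joint_vel": joint speeds; "tau": joint torques, N m; "ee_pos": TCP position; "eef_rot": TCP orientation; "force": force on the tool from outside, world axes, zero at the start; "moment": the same for the moment, N m; "grip_width": finger opening in m; "grip_force": force on a finger pad.
Only numpy, scipy, OpenCV 4.12 (cv2) and the standard library are available. Lean on these libraries where they do the work, as an engineer would, in place of code of your own. Each camera call takes 0.05 s, during which the arm holds its last target. There are 200 camera calls.

### The job

Two clamp blocks on the joiner's bench each carry a flanged wing nut on an upright stud. One nut only sits on top of the thread, standing high with its wings askew across the wooden cleat: without taking it off the stud, turn it backwards (counterclockwise seen from above) until its wings are in line with the cleat, so that it drops into the thread and its flange lies flat on the washer, then let go. Leave the other nut, which is already down, alone.

Things in the scene. Friction and masses are not known exactly. Their poses are not given: they have to be found in the camera images.
- nut: Cast flanged wing nut, 0.3 kg, the one sitting high. Origin on its axis at the flange's underside, z up. Flange 62 mm across, 6 thick; hex hub 42 mm across flats, 6 to 45 mm above the origin, one pair of flats facing +y and -y (pinch these); two equal wings along +x and -x, 9 thick, 110 tip to tip, 12 to 46 mm up. Its bore has two inner teeth at +x and -x; at first they rest on the stud's lugs.
- nut_wing (a point): End of the nut's +x wing: 50 mm along its +x, 34 mm above its origin. Seen from above, the nut starts 12 mm above the washer and 50 to 85 degrees clockwise of the seat's x axis. It turns freely; stops block it some 15 degrees further clockwise. Turned counterclockwise to within 20 degrees of the seat's x it falls 12 mm when let go; a stop blocks it about 25 degrees past that line.
- seat (a point): Centre of the washer's top, on the stud's axis, 42 mm above the bench; z up, x along the cleat. Fixed block: three glued strips, 180 (x) by 110 by 18 mm, on them a dark wooden cleat 170 (x) by 64 by 22 mm and a 64 mm steel washer. The steel stud, 18 mm thick with two lugs (26 mm across), rises 64 mm above the seat, through the nut.
- other_nut: Identical wing nut on an identical block, already down flat on its washer, wings along its cleat; origin as for the nut. Leave it alone. A hammer, a wooden box and an offcut also lie on the bench.
There are look-alikes about, which are no part of the job. What is shaped like the nut but red or yellow is not meant.

How it is judged:
At the end, for the whole second after the job is handed in: The nut has dropped onto the washer of its own stud: underside within 4 mm of the washer's top, axis within 8 mm of the stud's, tilted less than 6 degrees, its +x wing end more than 30 mm along the seat's +x (so backed off counterclockwise, not turned the long way round), at rest (z of nut in the frame of seat below 0.004 m and horizontal distance between nut and seat below 0.008 m and angle between nut's own z axis and vertical below 0.1 rad and x of nut_wing in the frame of seat above 0.03 m and linear speed of nut below 0.02 m/s); the robot touches nothing.
It fails at once if the nut is taken off: lifted more than 35 mm above the washer (z of nut in the frame of seat above 0.035 m).
It fails at once if the other nut is disturbed: moved by more than 10 mm or touched by the fingers with more than 5 N (distance of other_nut from where it was at the start of the episode above 0.01 m or contact force between the fingers and other_nut above 5 N).
It also fails if it takes over 32 s, if anything falls off the work surface, if the arm or the gripper's body presses on something with over 40 N, if the wrist force passes 120 N, or if a joint passes its speed limit or range.

## Working session

There is one attempt and no reset: what is moved stays moved. The work goes in short steps, Python scripts to look and compute and a tool call to move; the robot and the scene stay as the last step left them, time stands still between calls to the robot, and variables do not carry over. Pictures are saved under pics/ and viewed, at most 10 in all, crops included, and the job is handed in when it is done.

Besides the shell and the picture viewer there is one more tool, called by a JSON object that holds its "method" and its "body". move_arm: Moves the arm, as the interface text tells. Its arguments: {"type":"object","properties":{"increments":{"type":"array","items":{"type":"array","items":{"type":"number"}}},"force":{"type":"number"}},"required":["increments"]}

```bash
mkdir -p pics; ls; cat > h.py <<'E'
import numpy as np, cv2
from station import ctrl
def ray(c,px,pose):
    p=cv2.undistortPoints(np.array([[px]],float),np.array(c["K"]),np.array(c["distortion"]))[0,0]
    d=pose[:3,:3]@np.array([p[0],p[1],1.]); return pose[:3,3],d
def atz(c,px,z,pose=None):
    o,d=ray(c,px,np.array(c["pose"]) if pose is None else pose); return o+d*(z-o[2])/d[2]
def proj(c,P,pose=None):
    T=np.linalg.inv(np.array(c["pose"]) if pose is None else pose)
    P=np.atleast_2d(P)
    r,_=cv2.Rodrigues(T[:3,:3]); return cv2.projectPoints(P.astype(float),r,T[:3,3],np.array(c["K"]),np.array(c["distortion"]))[0][:,0]
E
python3 - <<'E'
from h import *
for n in("top","scene"):
    c=ctrl.camera(n); cv2.imwrite(f"pics/{n}0.png",c["color"])
    print(n,np.round(c["pose"],3).tolist())
    for k in("nut","seat","other_nut"):
        try:
            for d in ctrl.cut_out(k,c): print(k,round(d["conf"],2),np.round(d["centre"]),d["mask"].sum(), np.round(atz(c,d["centre"][::-1],.085),3))
        except Exception as e: print(k,e)
print(ctrl.get_obs())
E
```

```text
pics
top [[-0.006, -0.996, 0.093, 0.475], [-1.0, 0.008, 0.013, -0.044], [-0.014, -0.093, -0.996, 0.966], [0.0, 0.0, 0.0, 1.0]]
nut 0.96 [245. 361.] 1103 [ 0.55  -0.11   0.085]
nut 0.92 [279. 467.] 1241 [ 0.494 -0.278  0.085]
seat 0.78 [250. 358.] 5495 [ 0.542 -0.105  0.085]
other_nut 0.85 [210. 202.] 1100 [0.609 0.146 0.085]
scene [[-0.563, 0.623, -0.542, 1.082], [0.826, 0.435, -0.358, 0.317], [0.013, -0.649, -0.76, 0.794], [0.0, 0.0, 0.0, 1.0]]
nut 0.96 [238. 386.] 1109 [0.5   0.068 0.085]
nut 0.82 [218. 287.] 983 [ 0.562 -0.105  0.085]
nut 0.67 [179. 231.] 748 [ 0.539 -0.258  0.085]
seat 0.8 [241. 288.] 3945 [ 0.604 -0.071  0.085]
other_nut 0.82 [319. 398.] 1160 [0.636 0.168 0.085]
other_nut 0.69 [218. 284.] 916 [ 0.563 -0.111  0.085]
{'time_s': 0.4, 'qpos': array([ 1.16241416e+00,  2.99991404e-01,  1.52108153e+00,  4.39129685e-05,
        1.32072052e+00, -6.65894828e-02]), 'joint_vel': array([-0.00055315, -0.0009989 , -0.00235178,  0.00024209,  0.00080449,
        0.00016612]), 'tau': array([ 6.46091530e-05, -5.31199837e+01, -3.52603483e+01,  7.08145997e-02,
        2.19236693e-02,  1.22084708e-05]), 'ee_pos': array([0.18431358, 0.51814402, 0.2053609 ]), 'eef_rot': array([-3.14139512e+00, -5.58123117e-05,  2.79978909e+00]), 'force': array([-0.11632269,  0.0956306 ,  0.3062351 ]), 'moment': array([ 0.02647983, -0.03603078, -0.02073577]), 'grip_force': 0.0, 'grip_width': 0.09418514125157125}
```

View pics/top0.png

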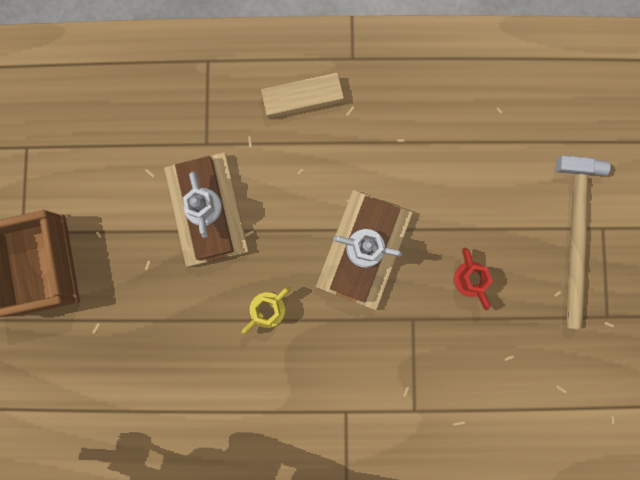

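View pics/scene0.png

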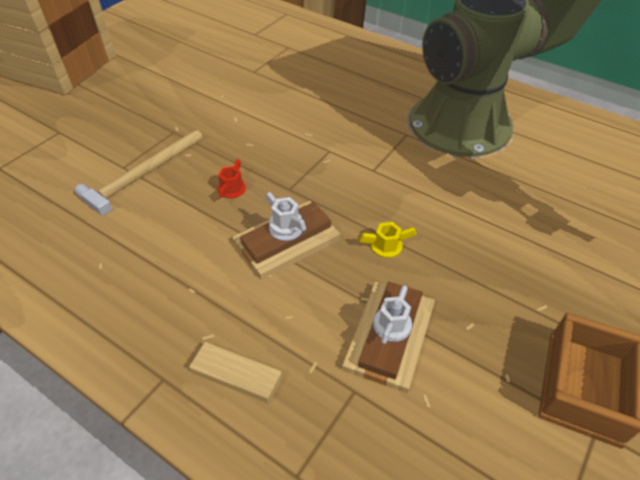

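The top view shows the high silver nut at px (366,247). Its wings run from (335,240) to (400,254), askew across a cleat that runs from about (350,298) to (386,200). The other silver nut at (201,206) is aligned with its cleat, and the red and yellow ones are look-alikes. The scene view agrees: the target is at (285,218) and the other nut at (394,318).

```bash
python3 - <<'E'
from h import *
c=ctrl.camera("top")
print("stud",atz(c,(369,244),.106))
a,b=atz(c,(335,240),.1),atz(c,(400,254),.1); print("wing",a,b,np.linalg.norm(a-b),np.degrees(np.arctan2(*(a-b)[1::-1])))
g=cv2.cvtColor(c["color"],cv2.COLOR_BGR2HSV)
crop=c["color"][180:320,300:430]
S=max(ctrl.cut_out("seat",c),key=lambda d:d["conf"])["mask"]
dark=((c["color"].max(2)<100)&S).astype(np.uint8)
dark=cv2.morphologyEx(dark,cv2.MORPH_OPEN,np.ones((3,3)))
p=np.argwhere(dark)[:,::-1].astype(np.float32); r=cv2.minAreaRect(p); bx=cv2.boxPoints(r)
W=np.array([atz(c,q,.040) for q in bx]); print(r,W.round(3)); print(W.mean(0),[(np.linalg.norm(W[i]-W[i-1]),np.degrees(np.arctan2(*(W[i]-W[i-1])[1::-1]))) for i in range(4)])
w=ctrl.camera("wrist"); print(np.round(w["tool_from_camera"],3).tolist(),w["K"][0])
o=ctrl.get_obs(); R=cv2.Rodrigues
from scipy.spatial.transform import Rotation as Ro
M=Ro.from_euler("xyz",o["eef_rot"]).as_matrix()
print(M.round(3), M.T@(np.array([.553,-.112,.26])-o["ee_pos"])/.05)
E
```

```text
stud [ 0.54932404 -0.12120219  0.106     ]
wing [ 0.55655692 -0.0684031   0.1       ] [ 0.53373105 -0.17013106  0.1       ] 0.10425736602269658 77.35335365450818
((379.0000305175781, 248.00003051757812), (24.041629791259766, 29.698484420776367), 45.0) [[ 0.545 -0.112  0.04 ]
 [ 0.58  -0.148  0.04 ]
 [ 0.551 -0.176  0.04 ]
 [ 0.516 -0.14   0.04 ]]
[ 0.54820511 -0.14379402  0.04      ] [(np.float64(0.040159328390978834), np.float64(44.3045395311674)), (np.float64(0.05024800992708743), np.float64(-45.54961630805701)), (np.float64(0.040302197591894066), np.float64(-135.89240178379808)), (np.float64(0.050109319865093774), np.float64(134.2877005434028))]
[[0.0, -0.958, -0.288, 0.083], [1.0, 0.0, 0.001, -0.0], [-0.001, -0.288, 0.958, -0.179], [0.0, 0.0, 0.0, 1.0]] [399.36592771   0.         318.44934959]
[[-0.942  0.335  0.   ]
 [ 0.335  0.942 -0.   ]
 [-0.    -0.    -1.   ]] [-11.17115471  -9.40290803  -1.09114234]
```

{"method": "move_arm", "body": {"increments": [[1,-0.62,-0.533,0,0,0,0],[1,-0.62,-0.533,0,0,0,0],[1,-0.62,-0.533,0,0,0,0],[1,-0.62,-0.533,0,0,0,0],[1,-0.62,-0.533,0,0,0,0],[1,-0.62,-0.533,0,0,0,0],[1,-0.62,-0.533,0,0,0,0],[1,-0.62,-0.533,0,0,0,0],[1,-0.62,-0.533,0,0,0,0],[1,-0.62,-0.533,0,0,0,0],[1,-0.62,-0.533,0,0,0,0],[1,-0.62,-0.533,0,0,0,0],[1,-0.62,-0.533,0,0,0,0],[1,-0.62,-0.533,0,0,0,0],[1,-0.62,-0.533,0,0,0,0],[1,-0.62,-0.533,0,0,0,0],[1,-0.62,-0.533,0,0,0,0],[1,-0.62,-0.533,0,0,0,0]]}}

```text
time_s: 2.35
ee_pos: [0.5499, -0.1225, 0.2055]
eef_rot: [3.142, 0.0, 2.8]
force: [-0.2, 0.7, -0.8]
grip_width: 0.0942
grip_force: 0.0
```

{"method": "move_arm", "body": {"increments": [[1,0,0,0,0,0,0.145],[1,0,0,0,0,0,0.145],[1,0,0,0,0,0,0.145],[1,0,0,0,0,0,0.145],[1,0,0,0,0,0,0.145],[1,0,0,0,0,0,0.145],[1,0,0,0,0,0,0.145],[1,0,0,0,0,0,0.145],[1,0,0,0,0,0,0.145],[1,0,0,0,0,0,0.145],[1,0,0,0,0,0,0],[1,0,0,0,0,0,0]]}}

```text
time_s: 3.55
ee_pos: [0.5493, -0.1208, 0.2054]
eef_rot: [-3.142, -0.0, 1.354]
force: [0.0, 0.2, -0.1]
grip_width: 0.0941
grip_force: 0.0
```

```bash
python3 - <<'E'
from h import *
from scipy.spatial.transform import Rotation as Ro
o=ctrl.get_obs(); w=ctrl.camera("wrist")
T=np.eye(4);T[:3,:3]=Ro.from_euler("xyz",o["eef_rot"]).as_matrix();T[:3,3]=o["ee_pos"]
P=T@np.array(w["tool_from_camera"]); np.save("P.npy",P)
print(o["ee_pos"],np.degrees(o["eef_rot"]),o["qpos"])
cv2.imwrite("pics/w1.png",w["color"])
print("expected stud px",proj(w,[[.547,-.12,.106],[.547,-.12,.042]],P))
for d in ctrl.cut_out("nut",w): print(d["conf"],d["centre"])
E
```

```text
[ 0.54927536 -0.12078918  0.20544831] [-1.79999371e+02 -1.78955452e-03  7.75890556e+01] [-2.81600027e-01  3.27577084e-01  1.48477296e+00  3.13657084e-05
  1.32925559e+00 -6.49956870e-02]
expected stud px [[313.00552908 240.16545357]
 [313.91890444 219.2827571 ]]
0.91 [380.7, 312.8]
0.87 [44.5, 161.1]
0.8 [216.0, 317.1]
```

View pics/w1.png

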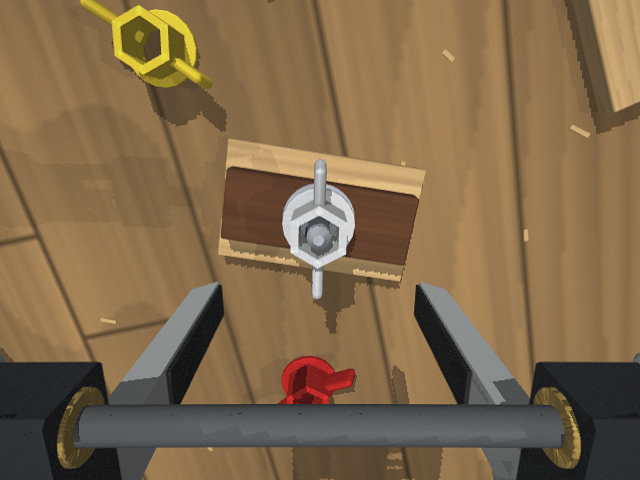

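The wrist view shows the nut in the middle, with the stud top at (319,240) and the hex flats facing left and right. The wing tips are at (320,162) and (318,297). The cleat edges run from (228,167) to (418,196) and from (220,238) to (405,266). The red nut at (307,375) is well away.

```bash
python3 - <<'E'
from h import *
P=np.load("P.npy"); w=ctrl.camera("wrist"); t=lambda p,z:atz(w,p,z,P)
ang=lambda a,b:np.degrees(np.arctan2(*(b-a)[1::-1]))
print("stud",t((319,240),.106), "hex mid",t((319.5,238),.099))
a,b=t((318,297),.1),t((320,162),.1); print("wing",a,b,np.linalg.norm(a-b),(a+b)/2,ang(a,b))
E=[t(p,.040) for p in((228,167),(418,196),(220,238),(405,266))]; print("cleat",ang(E[0],E[1]),ang(E[2],E[3]),np.linalg.norm(E[0]-E[1]),np.linalg.norm(E[0]-E[2]),np.mean(E,0))
# silver mask principal columns: hub width in image
g=cv2.cvtColor(w["color"],cv2.COLOR_BGR2HSV); m=(g[...,1]<40)&(g[...,2]>90)
for r in(170,180,190,285,290,295,225,240,250): 
    c=np.where(m[r,270:370])[0]+270; print(r,c.min() if len(c) else None,c.max() if len(c) else None)
E
```

```text
stud [ 0.55128915 -0.12081365  0.106     ] hex mid [ 0.55154899 -0.12142691  0.099     ]
wing [ 0.54026252 -0.16755024  0.1       ] [ 0.56383863 -0.06687907  0.1       ] 0.10339495955783452 [ 0.55205057 -0.11721466  0.1       ] 76.81947689364124
cleat -21.059726611093986 -21.45861475172218 0.1657045267057506 0.06410460802047686 [ 0.55122078 -0.12008665  0.04      ]
170 314 325
180 314 325
190 296 340
285 312 322
290 312 322
295 312 321
225 282 354
240 287 350
250 290 345
```

{"method": "move_arm", "body": {"increments": [[1,0.012,0.038,0.4,0,0,0.014],[1,0,0,0.5,0,0,0],[1,0,0,0.5,0,0,0],[1,0,0,0.5,0,0,0],[1,0,0,0.5,0,0,0],[1,0,0,0.39,0,0,0],[1,0,0,0,0,0,0],[0.42,0,0,0,0,0,0],[0.42,0,0,0,0,0,0],[0.42,0,0,0,0,0,0],[0.42,0,0,0,0,0,0],[0.3,0,0,0,0,0,0],[0.3,0,0,0,0,0,0],[0.3,0,0,0,0,0,0],[0.3,0,0,0,0,0,0]], "force": 15}}

```text
time_s: 5.2
ee_pos: [0.5511, -0.1206, 0.066]
eef_rot: [-3.141, 0.0, 1.336]
force: [-2.5, 0.9, 2.5]
grip_width: 0.0417
grip_force: 15.0
```

{"method": "move_arm", "body": {"increments": [[0.3,0,0,0,0,0,-0.1],[0.3,0,0,0,0,0,-0.1],[0.3,0,0,0,0,0,-0.1],[0.3,0,0,0,0,0,-0.1],[0.3,0,0,0,0,0,-0.1],[0.3,0,0,0,0,0,0]]}}

```text
time_s: 5.8
ee_pos: [0.5513, -0.1206, 0.066]
eef_rot: [-3.142, -0.0, 1.837]
force: [-1.7, 1.2, 2.1]
grip_width: 0.042
grip_force: 15.0
```

{"method": "move_arm", "body": {"increments": [[0.3,0,0,0,0,0,-0.1],[0.3,0,0,0,0,0,-0.1],[0.3,0,0,0,0,0,-0.1],[0.3,0,0,0,0,0,-0.1],[0.3,0,0,0,0,0,-0.1],[0.3,0,0,0,0,0,-0.1],[0.3,0,0,0,0,0,-0.1],[0.3,0,0,0,0,0,-0.1],[0.3,0,0,0,0,0,-0.1],[0.3,0,0,0,0,0,-0.035],[0.3,0,0,0,0,0,0]]}}

```text
time_s: 6.9
ee_pos: [0.5507, -0.1204, 0.0652]
eef_rot: [3.142, -0.002, 2.769]
force: [-2.0, 1.6, -4.0]
grip_width: 0.0418
grip_force: 15.0
```

```bash
python3 - <<'E'
from h import *
w=ctrl.camera("wrist"); cv2.imwrite("pics/w2.png",w["color"])
o=ctrl.get_obs();print(o["ee_pos"],np.degrees(o["eef_rot"]),o["moment"])
E
```

```text
[ 0.55076669 -0.1203838   0.06529122] [-1.79998765e+02 -8.99095437e-02  1.58575195e+02] [ 0.41525566  0.3897944  -0.03229832]
```

View pics/w2.png

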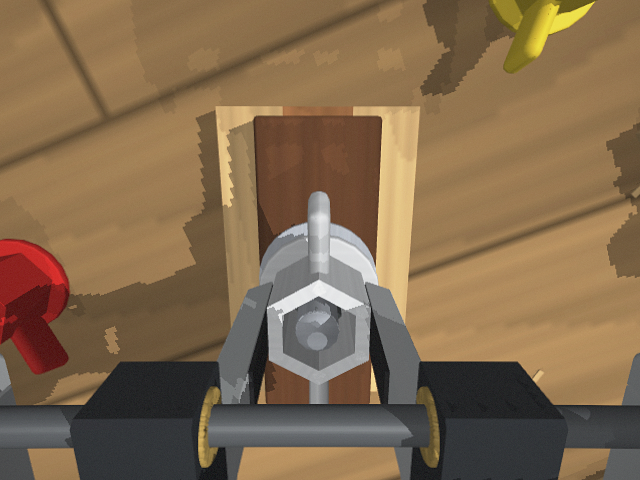

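The wing at column 319 is parallel with the cleat, whose edges are at columns 255 and 382, and the nut is held centred on the stud. I'll let go, then rise.

{"method": "move_arm", "body": {"increments": [[0.7,0,0,0,0,0,0],[0.7,0,0,0,0,0,0],[1,0,0,0,0,0,0],[1,0,0,0,0,0,0],[1,0,0,0,0,0,0],[1,0,0,0,0,0,0],[1,0,0,-0.3,0,0,0],[1,0,0,-0.5,0,0,0],[1,0,0,-0.5,0,0,0],[1,0,0,-0.5,0,0,0],[1,0,0,-0.5,0,0,0],[1,0,0,-0.5,0,0,0],[1,0,0,0,0,0,0],[1,0,0,0,0,0,0]]}}

```text
time_s: 8.35
ee_pos: [0.5513, -0.1206, 0.2067]
eef_rot: [3.142, 0.001, 2.771]
force: [-0.4, -1.4, 0.0]
grip_width: 0.094
grip_force: 0.0
```

```bash
python3 - <<'E'
from h import *
from scipy.spatial.transform import Rotation as Ro
o=ctrl.get_obs(); w=ctrl.camera("wrist"); s=ctrl.camera("scene")
T=np.eye(4);T[:3,:3]=Ro.from_euler("xyz",o["eef_rot"]).as_matrix();T[:3,3]=o["ee_pos"]
P=T@np.array(w["tool_from_camera"])
a=np.radians(158.8);x=np.array([np.cos(a),np.sin(a),0])
im=w["color"].copy(); sc=s["color"].copy()
# expected wing-tip tops and flange rim, green: dropped, magenta: still high
for z,col in((.042,(0,255,0)),(.054,(255,0,255))):
    C=np.array([.5512,-.1205,z])
    pts=[C+x*.055+[0,0,.046],C-x*.055+[0,0,.046]]+[C+[.031*np.cos(t),.031*np.sin(t),.006] for t in np.linspace(0,6.28,24)]
    for I,c,p in((im,w,P),(sc,s,None)):
        for q in proj(c,np.array(pts),p): cv2.circle(I,tuple(int(round(v)) for v in q),1,col,-1)
cv2.imwrite("pics/w3.png",im); cv2.imwrite("pics/s3.png",cv2.resize(sc[140:300,200:400],None,fx=3.5,fy=3.5,interpolation=0))
print(o["ee_pos"],o["force"])
E
```

```text
[ 0.55129484 -0.12064594  0.20674738] [-0.42601703 -1.35481322  0.02620127]
```

View pics/w3.png

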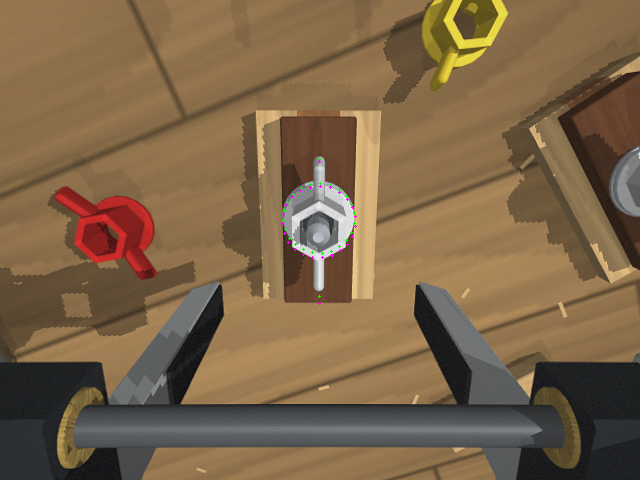

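View pics/s3.png

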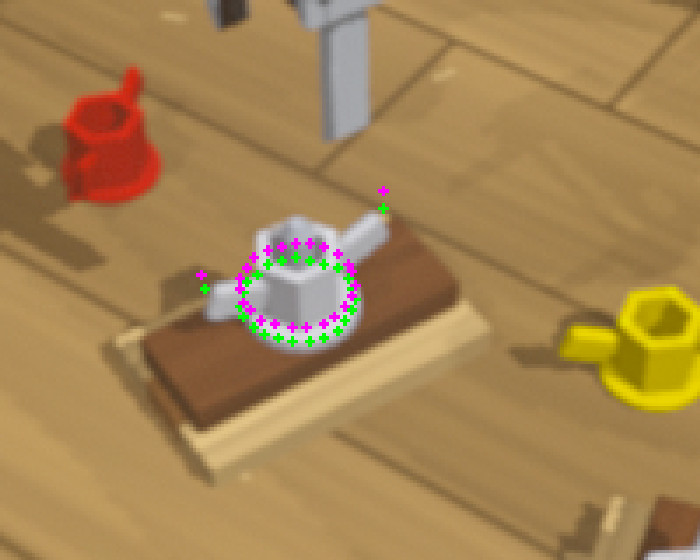

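The wrist view shows the wings (320,162)–(319,288) along the cleat and the flange on the stud's centre. In the scene crop the flange rim lies at or slightly below the green "dropped" outline and well below the magenta "still high" one. So the nut has dropped and lies flat.

```bash
python3 -c "
from station import ctrl
print(ctrl.hand_in())"
```

```text
the job is handed in; nothing more can be done
None
```

I turned the high nut about 82° counterclockwise until its wings lined up with the cleat, and let go. In the pictures it has dropped flat onto its washer. The other nut was not approached, and the job was handed in at about 8.5 s; no verdict came back.

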